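# Pack the coils in the curing tin and wind the timer

### The arm

A 6-joint arm with a two-finger parallel gripper is mounted at the origin on the work surface. World frame = base frame: x ahead of the robot, y to its left, z up, the work surface at z = 0. Lengths are in mm, angles in rad, forces in N, time in s.
With the tool pointing down it reaches from about 350 to 875 mm from the base axis. Payload 4.2 kg.
Tool frame: the origin (TCP) lies between the finger pads; the fingertips stand 11 mm ahead of it and the grasp point (between the pads) lies 8 mm behind it; z points along the fingers, y is the line along which they close (so a half turn about z gives the same grasp; the last joint's range is limited). The gripper opens to 85 mm and grips with 20 to 120 N. Pads are 22 mm wide; open, the fingers measure 114 mm over their backs; the gripper's body (76 mm by 85 mm) begins 54 mm behind the grasp point. The pads swing forward as they close: fully open they stand 13 mm farther back than shut.
Start: joints at [0.259, 0.385, 0.008, 0, -1.194, -0.259], TCP at [624.979, 0.025, 242.312] pointing down, gripper open.
Joint ranges: [-3.14, 3.14], [-1.21, 2.06], [-1.07, 1.41], [-3.16, 2.05], [-2.99, -0.16], [-3.1, 3.1]. Speed limits (rad/s): [2.79, 2.79, 3.14, 3.14, 3.14, 3.14].

### API

Orientations are given as [roll, pitch, yaw] about the fixed x, y, z axes, in that order (R = Rz(yaw) Ry(pitch) Rx(roll)).
In Python, from rig import read_state, capture, finish_job gives the robot as it stands.
- The arm moves only by the shell command python3 -m pendant 'ROWS'. ROWS is text: rows parted by semicolons, each of 7 numbers parted by spaces: the finger opening in cm, from 0 to 8.54, then the shift along the tool's x, y, z in cm, then the turn, a rotation vector about the tool's x, y, z in degrees. A call has 1 to 8 rows; each row shifts and turns the commanded pose from where the row before left it, along the tool's axes as they then stand; what a row does not reach is not made up. A row lasts 1/8 s, in which the tool goes at most 62.5 mm and 10.7 degrees, less where a joint would pass 70% of its speed; a pose out of reach is approached as far as the arm can. A call is refused whole if a number of a shift passes 6.25 or a number of a turn 10.7, either way. A call with a gripper value outside its range is refused whole. The fingers move at their own pace and stop on an object; the grip force is fixed at half the most. Time passes only in rows, so rows that do not move let the fingers close. It gives the time, the measured TCP pose, the force, the opening and the grip force at its end, in the units of the state.
- read_state(): the state, without advancing time (a new reading comes with each control period).
- capture(name): name is "scene" or "side" or "wrist"; returns a dict with "pixels" (384x512x3 uint8, red, green, blue), "fx", "fy", "cx", "cy" (pixels), "rvec" (rotation vector, rad) and "tvec" (3), from world to camera coordinates, as OpenCV has them; the wrist camera has in their place "hand_eye" (4x4, takes a point from camera to tool coordinates, whose origin is the TCP and whose axes are the flange's). Camera axes: x right, y down, z forward; pixel columns grow to the right and rows downward; lengths in mm; the calibration is good to about 2 mm. A picture is of the moment at which its call begins: read the wrist's pose just before it. There is no depth.
- finish_job(): hands the job in; it is judged then, once.
The state is a dict: "time": time; "joints": joint angles; "qvel": joint speeds; "joint_torque": joint torques, N m; "position": TCP position; "tcp_rot": TCP orientation; "force": force on the tool from outside, world axes, zero at the start; "wrist_torque": the same for the moment, N m; "grip_width": finger opening in mm; "grip_force": force on a finger pad.
Only numpy, scipy, OpenCV 4.12 (cv2) and the standard library are available. Lean on these libraries where they do the work, as an engineer would, in place of code of your own. Each camera call takes 0.05 s, during which the arm holds its last target. There are 200 camera calls.

### The job

Pack every coil on the blue mat standing flat in the round tin, close-packed like a honeycomb: the red-hubbed reference coil in the middle and the others close around it in the six honeycomb places, so that any coils missing from a full set of seven would still fit in without shifting the rest. Once all are packed, wind the timer's red key clockwise, a part turn at a time, fully up to its stop to start the curing time, and leave everything else on the bench where it is.

Things in the scene. Friction and masses are not known exactly. Their poses are not given: they have to be found in the camera images.
- coil_ref: potted coil standing upright: black disc with copper winding, 56 mm diameter, 24 mm high, lower rim bevelled 3 mm; from its middle a red round hub, 24 mm diameter, rises to 56 mm above the underside: pick it by the hub. 0.16 kg. Origin: centre of the underside, z up along the hub; reference coil, always present. Starts on the blue mat at bench level, z = 0
- coil1: potted coil standing upright: black disc with copper winding, 56 mm diameter, 24 mm high, lower rim bevelled 3 mm; from its middle a bare metal round hub, 24 mm diameter, rises to 56 mm above the underside: pick it by the hub. 0.16 kg. Origin: centre of the underside, z up along the hub; absent in some runs
- coil2: potted coil standing upright: black disc with copper winding, 56 mm diameter, 24 mm high, lower rim bevelled 3 mm; from its middle a bare metal round hub, 24 mm diameter, rises to 56 mm above the underside: pick it by the hub. 0.16 kg. Origin: centre of the underside, z up along the hub; absent in some runs
- coil3: potted coil standing upright: black disc with copper winding, 56 mm diameter, 24 mm high, lower rim bevelled 3 mm; from its middle a bare metal round hub, 24 mm diameter, rises to 56 mm above the underside: pick it by the hub. 0.16 kg. Origin: centre of the underside, z up along the hub; absent in some runs
- coil4: potted coil standing upright: black disc with copper winding, 56 mm diameter, 24 mm high, lower rim bevelled 3 mm; from its middle a bare metal round hub, 24 mm diameter, rises to 56 mm above the underside: pick it by the hub. 0.16 kg. Origin: centre of the underside, z up along the hub; absent in some runs
- coil5: potted coil standing upright: black disc with copper winding, 56 mm diameter, 24 mm high, lower rim bevelled 3 mm; from its middle a bare metal round hub, 24 mm diameter, rises to 56 mm above the underside: pick it by the hub. 0.16 kg. Origin: centre of the underside, z up along the hub; absent in some runs
- coil6: potted coil standing upright: black disc with copper winding, 56 mm diameter, 24 mm high, lower rim bevelled 3 mm; from its middle a bare metal round hub, 24 mm diameter, rises to 56 mm above the underside: pick it by the hub. 0.16 kg. Origin: centre of the underside, z up along the hub; absent in some runs
- tin: open round steel tin, fixed to the bench: outer diameter 184 mm, inner diameter about 178 mm, 32 mm high, inner floor 3 mm above its underside. It holds exactly one coil in the middle and six round it, with about 5 mm of play. Origin: centre of its underside, z up
- key (a joint): winding key of the clockwork timer, rad: 0 run down, 4.2 fully wound at its stop; grows as the key turns clockwise seen from above; starts at 0.1 to 1.0. A spring pulls back weakly (0.06 N m at full wind) and a friction brake (0.09 N m) holds the key where it is let go, so it can be wound in part turns
- key_grip (a point): middle of the winding key on the white timer box (100 x 100 x 45 mm, fixed): red upright blade 56 mm long, 9 mm thick, from 57 to 89 mm above the bench, one end white, turning about its vertical middle axis. This point lies on that axis, 74 mm above the bench; its x axis runs along the blade to the white end, z up
- spool: red solder spool, 52 mm diameter, 50 mm high, standing at the far left corner of the mat; not part of the job. Origin: centre of its underside
- tape: grey roll of tape, 84 mm across, 25 mm high; not part of the job. Origin: centre of its underside
- cup: paper cup, 85 mm high, 72 mm across; not part of the job. Origin: centre of its underside
- screwdriver: screwdriver lying on the bench near the robot; not part of the job. Origin: about its middle
- bin: small red parts bin 100 x 150 x 60 mm; not part of the job. Origin: centre of its underside
- flux: white bottle, 56 mm across, 130 mm high; not part of the job. Origin: centre of its underside
Mind the look-alikes: they are no part of the job. What is shaped like the coil_ref but purple is not meant.

How it is judged (in metres and radians):
On the way, in this order (a step that is already met when the one before it is completed fails the run):
1. all coils stand flat in the tin in honeycomb packing, reference coil in the middle, let go (z of each of coil_ref, coil1, coil2, coil3, coil4, coil5, coil6 in the frame of tin below 0.006 m and angle between each of coil_ref, coil1, coil2, coil3, coil4, coil5, coil6's own z axis and vertical below 0.1 rad and horizontal distance between each of coil_ref, coil1, coil2, coil3, coil4, coil5, coil6 and tin below 0.068 m and horizontal distance between coil_ref and tin below 0.006 m and horizontal distance between each of coil1, coil2, coil3, coil4, coil5, coil6 and coil_ref below 0.066 m and (horizontal distance between coil1 and coil2 below 0.067 m or horizontal distance between coil1 and coil2 above 0.091 m) and (horizontal distance between coil1 and coil3 below 0.067 m or horizontal distance between coil1 and coil3 above 0.091 m) and (horizontal distance between coil1 and coil4 below 0.067 m or horizontal distance between coil1 and coil4 above 0.091 m) and (horizontal distance between coil1 and coil5 below 0.067 m or horizontal distance between coil1 and coil5 above 0.091 m) and (horizontal distance between coil1 and coil6 below 0.067 m or horizontal distance between coil1 and coil6 above 0.091 m) and (horizontal distance between coil2 and coil3 below 0.067 m or horizontal distance between coil2 and coil3 above 0.091 m) and (horizontal distance between coil2 and coil4 below 0.067 m or horizontal distance between coil2 and coil4 above 0.091 m) and (horizontal distance between coil2 and coil5 below 0.067 m or horizontal distance between coil2 and coil5 above 0.091 m) and (horizontal distance between coil2 and coil6 below 0.067 m or horizontal distance between coil2 and coil6 above 0.091 m) and (horizontal distance between coil3 and coil4 below 0.067 m or horizontal distance between coil3 and coil4 above 0.091 m) and (horizontal distance between coil3 and coil5 below 0.067 m or horizontal distance between coil3 and coil5 above 0.091 m) and (horizontal distance between coil3 and coil6 below 0.067 m or horizontal distance between coil3 and coil6 above 0.091 m) and (horizontal distance between coil4 and coil5 below 0.067 m or horizontal distance between coil4 and coil5 above 0.091 m) and (horizontal distance between coil4 and coil6 below 0.067 m or horizontal distance between coil4 and coil6 above 0.091 m) and (horizontal distance between coil5 and coil6 below 0.067 m or horizontal distance between coil5 and coil6 above 0.091 m) and linear speed of each of coil_ref, coil1, coil2, coil3, coil4, coil5, coil6 below 0.02 m/s and contact force between the fingers and coil_ref below 0.2 N and contact force between the fingers and coil1 below 0.2 N and contact force between the fingers and coil2 below 0.2 N and contact force between the fingers and coil3 below 0.2 N and contact force between the fingers and coil4 below 0.2 N and contact force between the fingers and coil5 below 0.2 N and contact force between the fingers and coil6 below 0.2 N), for 0.3 s.
2. the timer key is wound up (value of joint key above 3.9 rad), for 0.2 s.
At the end, for the whole second after the job is handed in: All coils on the tin floor (z under 6 mm, tilt under 0.1 rad); reference within 6 mm of the centre; each other within 66 mm of it; any two of the others under 67 or over 91 mm apart; key over 3.9 rad; all at rest, let go (all of step 1 and value of joint key above 3.9 rad and velocity of joint key between -0.05 and 0.05 rad/s); the robot touches nothing.
It fails at once if a bystander (spool, tape, cup, screwdriver, bin, bottle) was moved more than 4 cm (distance of any of spool, tape, cup, screwdriver, bin, flux from where it was at the start of the episode above 0.04 m).
Of coil1, coil2, coil3, coil4, coil5, coil6 only 4 to 6 are there at a start; the rules pass over those that are not, and their reading is None.
At some moment in a run one of coil_ref, coil1, coil2, coil3, coil4, coil5, coil6 may be knocked a few centimetres aside while the robot is not near it.
It also fails if it takes over 210 s, if anything falls off the work surface, if the arm or the gripper's body presses on something with over 40 N, if the wrist force passes 120 N, or if a joint passes its speed limit or range.

## Working session

There is one attempt and no reset: what is moved stays moved. The work goes in short steps, Python scripts to look and compute and a shell command to move; the robot and the scene stay as the last step left them, time stands still between calls to the robot, and variables do not carry over. Pictures are saved under pics/ and viewed, at most 14 in all, crops included, and the job is handed in when it is done.

```bash
ls; mkdir -p pics
cat > h.py <<'E'
import numpy as np, cv2
from rig import read_state, capture
def save(n,im,s=1): cv2.imwrite(f'pics/{n}.png',cv2.resize(im[:,:,::-1],None,fx=s,fy=s,interpolation=cv2.INTER_CUBIC))
def cam(name):
    st=read_state(); c=capture(name)
    K=np.array([[c['fx'],0,c['cx']],[0,c['fy'],c['cy']],[0,0,1.]])
    if 'rvec' in c:
        R=cv2.Rodrigues(np.array(c['rvec'],float))[0]; t=np.array(c['tvec'],float).ravel()
    else:
        from scipy.spatial.transform import Rotation as Ro
        T=np.eye(4);T[:3,:3]=Ro.from_euler('xyz',st['tcp_rot']).as_matrix();T[:3,3]=st['position']
        M=np.linalg.inv(T@np.array(c['hand_eye']));R=M[:3,:3];t=M[:3,3]
    return dict(im=c['pixels'],K=K,R=R,t=t,o=-R.T@t)
def ray(c,uv):
    uv=np.atleast_2d(uv).astype(float); d=np.c_[uv,np.ones(len(uv))]@np.linalg.inv(c['K']).T@c['R']
    return d/np.linalg.norm(d,axis=1)[:,None]
def onz(c,uv,z):
    d=ray(c,uv); return c['o']+d*((z-c['o'][2])/d[:,2])[:,None]
def proj(c,P):
    p=(np.atleast_2d(P)@c['R'].T+c['t'])@c['K'].T; return p[:,:2]/p[:,2:]
def tri(c1,u1,c2,u2):
    A=[];b=[]
    for c,u in((c1,u1),(c2,u2)):
        d=ray(c,u)[0];Q=np.eye(3)-np.outer(d,d);A.append(Q);b.append(Q@c['o'])
    A=np.vstack(A);b=np.hstack(b);x=np.linalg.lstsq(A,b,rcond=None)[0];return x,np.linalg.norm(A@x-b)
E
python3 - <<'E'
from h import *
print(read_state())
for n in('scene','side','wrist'):
    c=cam(n);save(n+'0',c['im'],1.5);print(n,c['o'].round(),c['R'][2].round(2),c['K'][0,0])
E
```

```text
pics
{'time': 0.0, 'joints': array([ 2.58598182e-01,  3.85558500e-01,  6.59666115e-03, -5.29979900e-04,
       -1.19399377e+00, -2.58582731e-01]), 'qvel': array([-0.00047216,  0.00122856,  0.00220047, -0.00071003,  0.00075199,
        0.00128305]), 'joint_torque': array([-9.55001960e-04, -3.92286408e+01,  1.88399577e+01,  4.18616563e+00,
       -4.72148502e-03,  8.27910434e-07]), 'position': array([6.24424784e+02, 2.34894594e-02, 2.41204376e+02]), 'tcp_rot': array([ 3.13937921e+00, -7.61564157e-05, -1.57097633e+00]), 'force': array([-0.06631859,  0.04935508,  0.78810388]), 'wrist_torque': array([ 0.00629765,  0.03093129, -0.01416017]), 'grip_force': 0.0, 'grip_width': 85.31101313476003}
scene [1396. -227.  771.] [-0.74  0.22 -0.63] 364.77825503755776
side [427. 712. 753.] [ 0.15 -0.72 -0.68] 389.96168682361093
wrist [625. -68. 373.] [-0.    0.27 -0.96] 287.974438182818
```

View pics/scene0.png

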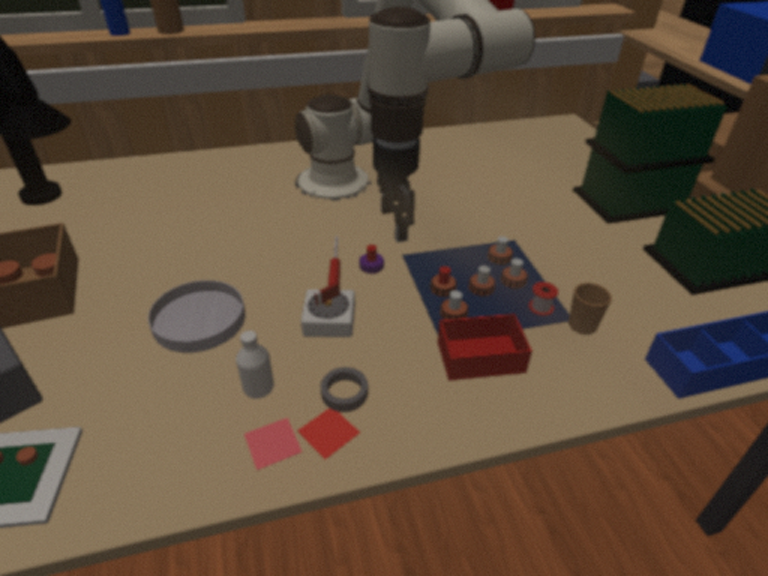

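View pics/side0.png

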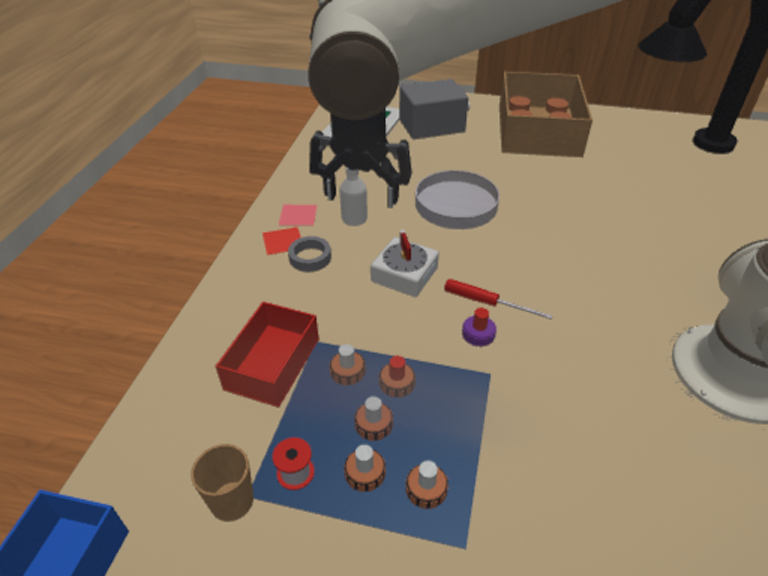

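View pics/wrist0.png

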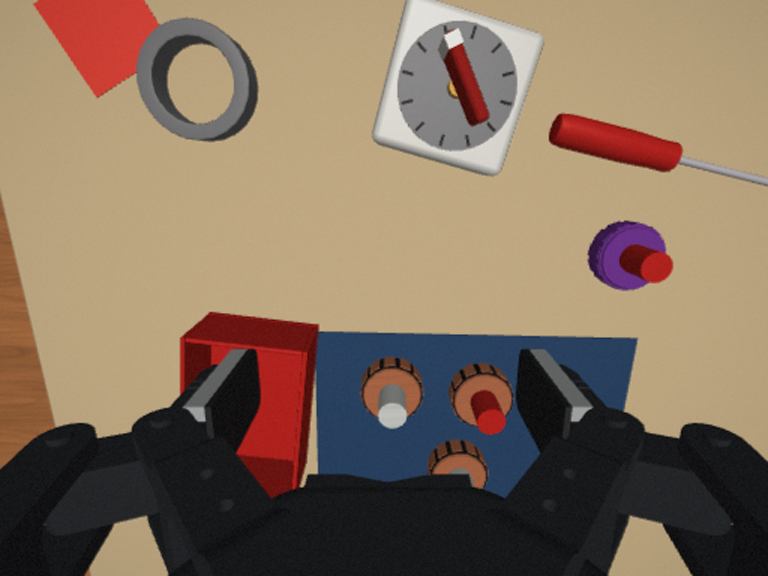

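Scene, side and wrist views at 1.5x scale:

- **Mat:** five coils. The red-hubbed one is at side (397,375) / scene (445,280). The four bare-hubbed ones are at side (346,365), (373,415), (364,465) and (428,480).
- **Lookalikes:** the purple red-hubbed piece at side (480,325) / scene (371,262) is off the mat and the wrong colour. The red spool at side (293,462) is a bystander. coil_ref is the copper one on the mat, which I'll confirm in a crop.
- **Others:** the tin is at side (457,200), the timer at side (405,262).

```bash
cat >> h.py <<'E'
def blobs(m,amin=15):
    n,l,s,ce=cv2.connectedComponentsWithStats(m.astype(np.uint8)); return [(ce[i].round(1),s[i]) for i in range(1,n) if s[i,4]>=amin]
def masks(im):
    h=cv2.cvtColor(im,cv2.COLOR_RGB2HSV).astype(int);H,S,V=h[...,0],h[...,1],h[...,2]
    return ((H<8)|(H>172))&(S>150)&(V>90), (S<60)&(V>120)
def mat_poly(im):
    h=cv2.cvtColor(im,cv2.COLOR_RGB2HSV);m=cv2.inRange(h,(100,90,40),(120,255,140))
    n,l,s,ce=cv2.connectedComponentsWithStats(m);i=max(range(1,n),key=lambda k:s[k,4] if s[k,2]>40 else 0)
    pts=np.argwhere(l==i)[:,::-1].astype(np.int32);k=cv2.convexHull(pts);o=np.zeros(m.shape,np.uint8);cv2.fillConvexPoly(o,k,1);return o>0
E
python3 - <<'E'
from h import *
for n in('side','scene'):
    c=cam(n); M=mat_poly(c['im']);r,w=masks(c['im']);print(n,M.sum())
    for nm,m in(('red',r),('white',w)):
        for ce,s in blobs(m&M): print(nm,ce,s,onz(c,ce,45)[0].round())
c=cam('wrist');im=c['im'];save('ref',im[200:330,200:350],3)
E
```

```text
side 9962
red [194.7 306.3] [182 292  27  35 536] [642. 331.  45.]
white [242.4 301.2] [237 296  12  11 109] [550. 299.  45.]
white [285.1 312.3] [279 307  13  12 119] [461. 306.  45.]
scene 3278
```

View pics/ref.png

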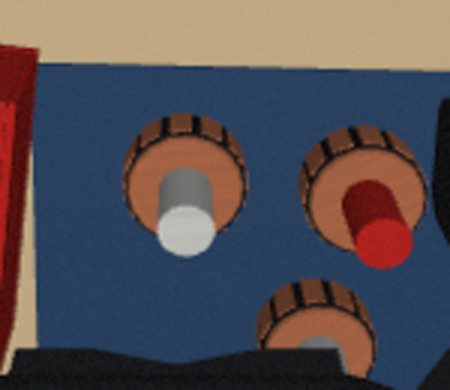

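The crop confirms it: the copper coil on the mat with the red hub (wrist crop 385,240) is coil_ref. I'll move the wrist over the mat to measure.

```bash
python3 -m pendant '8.5 -5 1.8 -1.3 0 0 0;8.5 -5 1.8 -1.3 0 0 0;8.5 -5 1.8 -1.3 0 0 0;8.5 -5 1.8 -1.3 0 0 0;8.5 -5 1.8 -1.3 0 0 0;8.5 -5 1.8 -1.3 0 0 0;8.5 0 0 0 0 0 0;8.5 0 0 0 0 0 0'
python3 - <<'E'
from h import *; import pickle
c=cam('wrist');save('w1',c['im'],1.5);pickle.dump(c,open('w1.pkl','wb'));print(read_state()['position'])
E
python3 -m pendant '8.5 0 -5 0 0 0 0;8.5 0 -5 0 0 0 0;8.5 0 0 0 0 0 0;8.5 0 0 0 0 0 0'
python3 - <<'E'
from h import *; import pickle
c=cam('wrist');pickle.dump(c,open('w2.pkl','wb'))
for n in('w1','w2'):
    c=pickle.load(open(n+'.pkl','rb'));r,w=masks(c['im']);print(n)
    for nm,m in(('red',r),('white',w)):
        for ce,s in blobs(m,60): print(nm,ce,s,onz(c,ce,56)[0].round(1)[:2])
E
```

```text
time: 1.3
position: [516.7, 300.0, 320.0]
tcp_rot: [3.141, -0.0, -1.57]
force: [0.4, 0.3, 0.5]
grip_width: 84.9
grip_force: 0.0
[516.94308838 299.33563953 319.85700366]
time: 1.85
position: [617.2, 298.6, 319.5]
tcp_rot: [3.14, -0.001, -1.573]
force: [-0.3, 0.5, -0.6]
grip_width: 85.1
grip_force: 0.0
w1
red [83.9 48.9] [  29    0   85  102 5383] [736.3 160.9]
red [131.1  51.5] [130   0   3 103 144] [677.3 163.9]
red [241.6  33.1] [232  22  20  27 377] [537.8 143. ]
red [171.1 172.5] [ 151  152   43   41 1105] [639.6 319.9]
white [174.3  26.7] [165  16  20  22 336] [620.7 135.9]
white [228.6 102.1] [220  93  18  19 273] [556.2 225.1]
white [234.7 161.7] [227 152  17  19 241] [550.  304.6]
white [297.6 165.8] [289 157  18  18 240] [462.3 310.4]
white [132.  274.7] [123 271  15  10  84] [713.6 482.4]
white [384.8 274.7] [380 271  15  10  84] [320.4 482.7]
w2
red [160.2  49.2] [ 112    0   84  104 6422] [740.2 159.6]
red [321.4  34.2] [309  23  24  27 375] [538.7 143.1]
red [239.2 173.6] [ 221  154   36   40 1059] [644.3 319.9]
white [255.   28.3] [246  18  19  22 335] [621.  136.3]
white [304.3 103.2] [295  94  19  19 278] [556.6 225.2]
white [306.5 162.9] [298 154  18  18 242] [550.4 304.9]
white [369.3 166.9] [361 157  18  19 243] [462.4 310.9]
white [132.  274.7] [123 271  15  10  84] [814.  480.1]
white [384.7 274.7] [380 271  15  10  85] [421.4 481.5]
```

View pics/w1.png

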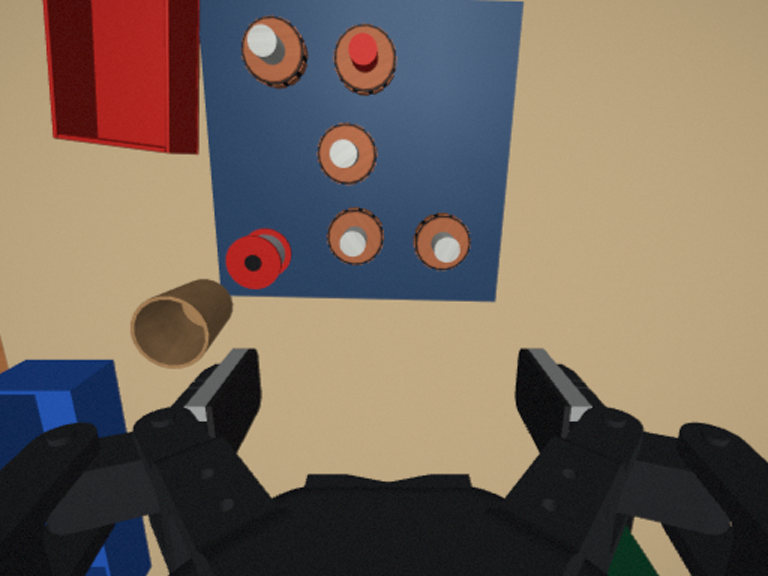

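All five hubs sit at z≈56 consistently in both wrist views: ref (538,143), the others (621,136), (556,225), (550,305) and (462,311). Next I'll triangulate the heights, then the tin and timer from the side and scene cameras.

Run:
```python
from h import *; import pickle
a,b=[pickle.load(open(n+'.pkl','rb')) for n in('w1','w2')]
def tops(c):
    h=cv2.cvtColor(c['im'],cv2.COLOR_RGB2HSV).astype(int);o=[]
    red=((h[...,0]<8)|(h[...,0]>172))&(h[...,1]>150)&(h[...,2]>165); wh=(h[...,1]<60)&(h[...,2]>165)
    for m in (red,wh): o+=[ce for ce,s in blobs(m,120) if s[4]<450 and ce[1]<200 and s[2]>8]
    return o
A,B=tops(a),tops(b)
for u in A:
    P=onz(a,u,56)[0]; v=min(B,key=lambda v:np.linalg.norm(onz(b,v,56)[0]-P)); x,e=tri(a,u,b,v); print(u,x.round(1),round(e,2))
for n,u in(('side',(457/1.5,200/1.5)),('scene',(197/1.5,312/1.5))):
    c=cam(n);print(n,onz(c,u,25).round())
    for u in((405/1.5,245/1.5),) if n=='side' else ((330/1.5,292/1.5),): print('timer',onz(c,u,75).round())
```

```text
[241.4  31.9] [538.  142.1  57.2] 0.19
[184.1 162.2] [577.9 274.9 218.9] 0.27
[174.1  26.5] [621.  135.7  55.7] 0.21
[228.5 102. ] [556.4 225.1  56. ] 0.18
[234.6 162.2] [550.1 305.3  56.6] 0.16
[297.9 166.2] [461.7 311.3  54.9] 0.14
side [[ 504. -351.   25.]]
timer [[ 574. -114.   75.]]
scene [[ 514. -372.   25.]]
timer [[ 576. -111.   75.]]
```

```bash
R='from h import *; import pickle,sys
c=cam("wrist");pickle.dump(c,open(sys.argv[1]+".pkl","wb"));save(sys.argv[1],c["im"],1.5);print(read_state()["position"])'
python3 -m pendant '8.5 5.65 0.7 0 0 0 0;8.5 5.65 0.7 0 0 0 0;8.5 5.65 0.7 0 0 0 0;8.5 5.65 0.7 0 0 0 0;8.5 5.65 0.7 0 0 0 0;8.5 5.65 0.7 0 0 0 0;8.5 0 0 0 0 0 0;8.5 0 0 0 0 0 0' >/dev/null; python3 -c "$R" t1
python3 -m pendant '8.5 4.9 0.6 0 0 0 0;8.5 4.9 0.6 0 0 0 0;8.5 4.9 0.6 0 0 0 0;8.5 4.9 0.6 0 0 0 0;8.5 4.9 0.6 0 0 0 0;8.5 0 0 0 0 0 0;8.5 0 0 0 0 0 0' >/dev/null; python3 -c "$R" n1
python3 -m pendant '8.5 0 6 0 0 0 0;8.5 0 0 0 0 0 0;8.5 0 0 0 0 0 0' >/dev/null;  python3 -c "$R" n2
python3 - <<'E'
from h import *; import pickle
a,b=[pickle.load(open(n+'.pkl','rb'))['im'] for n in('t1','n1')]
save('tn',np.hstack([a,b])[:300],0.75)
E
```

```text
[574.73789499 -38.14934649 320.86356373]
[ 545.57463983 -282.45723824  320.28168247]
[ 486.02208929 -283.10179593  321.03796657]
```

View pics/tn.png

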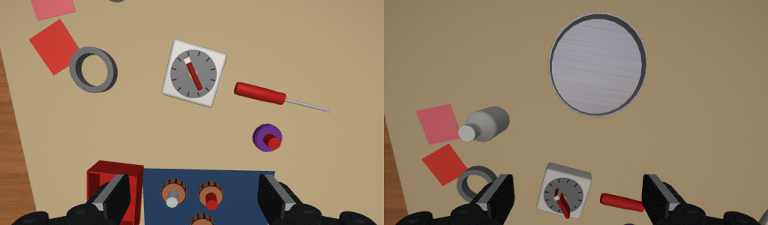

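The picture shows the timer at left (195,72) with its white blade end at (187,61), and the tin at right (598,65), empty and round.

```bash
cat >> h.py <<'E'
def tinmask(im):
    h=cv2.cvtColor(im,cv2.COLOR_RGB2HSV); m=(h[...,1]<75).astype(np.uint8); m=cv2.morphologyEx(m,cv2.MORPH_CLOSE,np.ones((5,5)))
    n,l,s,ce=cv2.connectedComponentsWithStats(m);i=max(range(1,n),key=lambda k:s[k,4] if s[k,1]+s[k,3]<220 else 0)
    return cv2.convexHull(np.argwhere(l==i)[:,::-1].astype(np.int32))[:,0]
def circ(p):
    A=np.c_[2*p,np.ones(len(p))];s=np.linalg.lstsq(A,(p**2).sum(1),rcond=None)[0];return s[:2],np.sqrt(s[2]+s[:2]@s[:2])
E
python3 - <<'E'
from h import *; import pickle
L=lambda n:pickle.load(open(n+'.pkl','rb'))
E=[]
for n in('n1','n2'):
    c=L(n);k=tinmask(c['im']);print(n,k.min(0),k.max(0))
    for z in(0,32):
        p=onz(c,k,z)[:,:2];ce,r=circ(p);print(z,ce.round(1),r.round(1),(np.linalg.norm(p-ce,axis=1)-r).std().round(2))
    e=cv2.fitEllipse(k)[0];E.append((c,e));
print('tri',tri(*E[0],*E[1]))
# key
P=[]
for n in('t1','n1'):
    c=L(n);h=cv2.cvtColor(c['im'],cv2.COLOR_RGB2HSV).astype(int);u0=proj(c,[575,-112,80])[0]
    r,_=masks(c['im']);r=((h[...,0]<8)|(h[...,0]>172))&(h[...,1]>120)&(h[...,2]>60)
    for ce,s in blobs(r,20):
        if np.linalg.norm(ce-u0)<40: print(n,'red',ce,s,onz(c,ce,89)[0].round(1))
c=L('t1');u0=proj(c,[575,-112,80])[0].astype(int);save('key',c['im'][u0[1]-45:u0[1]+45,u0[0]-55:u0[0]+55],5);print(u0)
E
```

```text
n1 [218  16] [351 156]
0 [ 506.9 -375.4] 99.0 0.19
32 [ 509.7 -373.6] 92.0 0.18
n2 [176  16] [308 156]
0 [ 511.5 -375.4] 99.0 0.15
32 [ 509.7 -373.7] 92.0 0.14
tri (array([ 509.65254573, -379.35271717,   31.4957585 ]), np.float64(0.004458694974834832))
t1 red [258.9 101.3] [249  83  21  37 260] [ 574.7 -113.7   89. ]
n1 red [229.6 255.9] [227 251   6  11  38] [ 586.1 -150.5   89. ]
n1 red [239.4 275.5] [230 259  18  32 244] [ 573.  -119.4   89. ]
[258 102]
```

View pics/key.png

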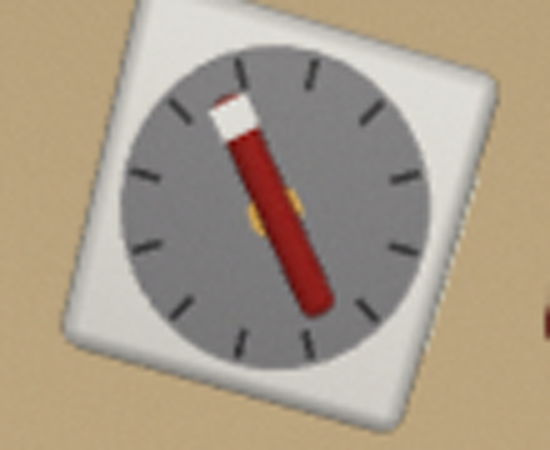

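Tin centre is (509.7, -373.6) with radius 92.0 at rim height 32, which matches the spec. Key centre is ≈(575,-112) with the white end toward -66°. Now the reference coil; I'll write a coil check too.

```bash
cat > chk.py <<'E'
from h import *
def find(name='side'):
    c=cam(name);im=c['im'];h=cv2.cvtColor(im,cv2.COLOR_RGB2HSV).astype(int)
    red=((h[...,0]<8)|(h[...,0]>172))&(h[...,1]>150)&(h[...,2]>(150 if name=='wrist' else 110)); wh=(h[...,1]<50)&(h[...,2]>(165 if name=='wrist' else 150))
    for nm,m in(('red',red),('wh',wh)):
        for ce,s in blobs(m,25):
            if s[4]<500:
                p=onz(c,ce,56)[0]
                if 400<p[0]<690 and (60<p[1]<370 or p[1]<-270): print(nm,ce,s[4],p[:2].round(1))
    return c
if __name__=='__main__':
    import sys; find(sys.argv[1] if len(sys.argv)>1 else 'side')
E
python3 chk.py
python3 -m pendant '6 -5.3 -0.65 1.5 0 0 0;6 -5.3 -0.65 1.5 0 0 0;6 -5.3 -0.65 1.5 0 0 0;6 -5.3 -0.65 1.5 0 0 0;6 -5.3 -0.65 1.5 0 0 0;6 -5.3 -0.65 1.5 0 0 0;6 -5.3 -0.65 1.5 0 0 0;6 -5.3 -0.65 1.5 0 0 0'; python3 -m pendant '6 0 0 0 0 0 0;6 0 0 0 0 0 0'; python3 chk.py
```

```text
red [264.6 241. ] 63 [535.9 143.9]
wh [230.4 232.5] 60 [619.6 135.7]
wh [248.4 268.3] 62 [554.9 225.6]
wh [242.1 301.4] 91 [548.8 306.4]
wh [285.1 312.3] 99 [460.5 311.9]
time: 5.45
position: [537.7, 142.9, 199.8]
tcp_rot: [-3.141, 0.0, -1.57]
force: [0.3, -0.3, 0.2]
grip_width: 60.2
grip_force: 0.0
time: 5.7
position: [537.3, 140.7, 200.1]
tcp_rot: [3.141, -0.0, -1.57]
force: [0.2, -0.2, 0.3]
grip_width: 59.7
grip_force: 0.0
red [264.6 241.1] 64 [535.9 144.2]
wh [230.5 232.6] 64 [619.3 135.9]
wh [248.4 268.5] 69 [554.8 226.1]
wh [242.2 301.4] 93 [548.6 306.4]
wh [284.9 312.1] 105 [461.  311.6]
```

```bash
python3 -m pendant '6 -0.28 -0.1 5 0 0 0;6 0 0 5 0 0 0;6 0 0 3.6 0 0 0;6 0 0 2.03 0 0 0;6 0 0 0 0 0 0;1.5 0 0 0 0 0 0;1.5 0 0 0 0 0 0;1.5 0 0 0 0 0 0';python3 -m pendant '1.5 0 0 0 0 0 0;1.5 0 0 0 0 0 0;1.5 0 0 -2 0 0 0;1.5 0 0 -5 0 0 0;1.5 0 0 -5 0 0 0;1.5 0 0 -3.63 0 0 0;1.5 0 0 0 0 0 0;1.5 0 0 0 0 0 0'; python3 chk.py
```

```text
time: 6.75
position: [538.7, 143.0, 45.6]
tcp_rot: [-3.139, 0.001, -1.571]
force: [-1.4, -0.7, 4.8]
grip_width: 22.1
grip_force: 58.6
time: 7.75
position: [537.0, 142.6, 199.3]
tcp_rot: [3.14, -0.0, -1.571]
force: [-0.5, -0.5, -1.2]
grip_width: 21.7
grip_force: 59.2
wh [230.5 232.6] 64 [619.3 135.9]
wh [248.5 268.5] 70 [554.6 226.1]
wh [242.2 301.3] 94 [548.7 306.2]
wh [284.9 312.1] 106 [461.  311.6]
```

```bash
python3 -m pendant '1.5 5.16 0.28 0 0 0 0;1.5 5.16 0.28 0 0 0 0;1.5 5.16 0.28 0 0 0 0;1.5 5.16 0.28 0 0 0 0;1.5 5.16 0.28 0 0 0 0;1.5 5.16 0.28 0 0 0 0;1.5 5.16 0.28 0 0 0 0;1.5 5.16 0.28 0 0 0 0';python3 -m pendant '1.5 5.18 0.3 0 0 0 0;1.5 5.18 0.29 0 0 0 0;1.5 0 0 5 0 0 0;1.5 0 0 5 0 0 0;1.5 0 0 3.3 0 0 0;1.5 0 0 1 0 0 0;1.5 0 0 0.5 0 0 0;1.5 0 0 0.5 0 0 0';python3 -m pendant '1.5 0 0 0 0 0 0;1.5 0 0 0 0 0 0'
```

```text
time: 8.8
position: [514.6, -271.4, 198.3]
tcp_rot: [3.138, 0.001, -1.571]
force: [0.9, -0.6, -1.3]
grip_width: 21.8
grip_force: 59.2
time: 9.8
position: [510.6, -374.0, 48.5]
tcp_rot: [-3.14, -0.001, -1.57]
force: [-6.3, 1.2, 21.8]
grip_width: 21.7
grip_force: 62.1
time: 10.05
position: [510.6, -374.0, 48.7]
tcp_rot: [-3.139, -0.001, -1.571]
force: [0.3, 0.6, 2.1]
grip_width: 22.1
grip_force: 59.2
```

```bash
python3 -m pendant '4 0 0 0 0 0 0;4 0 0 0 0 0 0;4 0 0 -2 0 0 0;5 0 0 -3.3 0 0 0;5 0 0 -5 0 0 0;5 0 0 -5 0 0 0;5 0 0 0 0 0 0;5 0 0 0 0 0 0';python3 chk.py; python3 -m pendant '5 -5.1 -1.11 0 0 0 0;5 -5.1 -1.11 0 0 0 0;5 -5.1 -1.11 0 0 0 0;5 -5.1 -1.11 0 0 0 0;5 -5.1 -1.11 0 0 0 0;5 -5.1 -1.11 0 0 0 0;5 -5.1 -1.11 0 0 0 0;5 -5.1 -1.11 0 0 0 0';python3 -m pendant '5 -5.1 -1.11 0 0 0 0;5 -5.05 -1.14 0 0 0 0;5 0 0 0 0 0 0;5 0 0 0 0 0 0'; python3 chk.py
```

```text
time: 11.05
position: [509.2, -373.2, 199.9]
tcp_rot: [3.141, 0.001, -1.571]
force: [0.0, 0.3, -0.7]
grip_width: 50.1
grip_force: 0.0
wh [292.9 133.1] 305 [ 536.4 -299.1]
wh [230.4 232.5] 60 [619.6 135.7]
wh [248.4 268.4] 63 [554.9 225.9]
wh [242.1 301.4] 91 [548.8 306.4]
wh [285.1 312.2] 99 [460.6 311.7]
time: 12.1
position: [597.9, 35.9, 198.5]
tcp_rot: [3.138, -0.001, -1.571]
force: [0.0, -1.0, 0.7]
grip_width: 50.3
grip_force: 0.0
time: 12.6
position: [620.2, 135.6, 198.6]
tcp_rot: [3.138, -0.001, -1.571]
force: [-1.0, 0.5, 0.6]
grip_width: 50.1
grip_force: 0.0
wh [230.5 232.5] 63 [619.4 135.6]
wh [248.4 268.5] 69 [554.8 226.1]
wh [242.2 301.4] 93 [548.6 306.4]
wh [284.9 312.1] 105 [461.  311.6]
```

```bash
python3 -m pendant '5 0 0 5 0 0 0;5 0 0 5 0 0 0;5 0 0 3.6 0 0 0;5 0 0 2.03 0 0 0;5 0 0 0 0 0 0;1.5 0 0 0 0 0 0;1.5 0 0 0 0 0 0;1.5 0 0 0 0 0 0';python3 -m pendant '1.5 0 0 0 0 0 0;1.5 0 0 0 0 0 0;1.5 0 0 -2 0 0 0;1.5 0 0 -5 0 0 0;1.5 0 0 -5 0 0 0;1.5 0 0 -3.63 0 0 0;1.5 0 0 0 0 0 0;1.5 0 0 0 0 0 0'; python3 chk.py
python3 -m pendant '1.5 5.17 1.01 0 0 0 0;1.5 5.17 1.01 0 0 0 0;1.5 5.17 1.01 0 0 0 0;1.5 5.17 1.01 0 0 0 0;1.5 5.17 1.01 0 0 0 0;1.5 5.17 1.01 0 0 0 0;1.5 5.17 1.01 0 0 0 0;1.5 5.17 1.01 0 0 0 0'
python3 -c "
from h import *
c=cam('wrist');save('m1',c['im'],1)"
```

```text
time: 13.65
position: [621.7, 135.8, 45.7]
tcp_rot: [-3.139, 0.0, -1.571]
force: [-0.2, -3.3, 4.5]
grip_width: 21.8
grip_force: 58.7
time: 14.65
position: [619.9, 135.9, 198.8]
tcp_rot: [3.139, 0.0, -1.571]
force: [-0.7, -0.2, -2.0]
grip_width: 21.9
grip_force: 59.1
wh [248.5 268.5] 70 [554.6 226.1]
wh [242.2 301.4] 93 [548.6 306.4]
wh [284.9 312.1] 105 [461.  311.6]
time: 15.7
position: [538.9, -279.0, 198.2]
tcp_rot: [3.138, 0.001, -1.571]
force: [0.9, 1.0, -1.8]
grip_width: 22.1
grip_force: 59.2
```

View pics/m1.png

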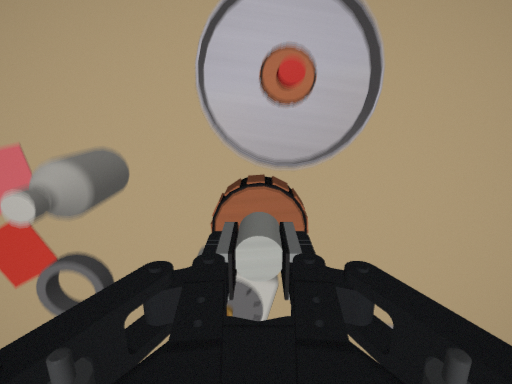

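The picture shows the red-hubbed coil standing in the middle of the tin (290,72) and the next coil held upright in the fingers (260,245).

```bash
python3 -c "
from h import *
import chk
c=chk.find('wrist')"
python3 -m pendant '1.5 5.17 1.01 0 0 0 0;1.5 5.17 1.01 0 0 0 0;1.5 5.17 1.03 0 0 0 0;1.5 0 0 0 0 0 0;1.5 0 0 5 0 0 0;1.5 0 0 5 0 0 0;1.5 0 0 3.3 0 0 0'
python3 -m pendant '1.5 0 0 1 0 0 0;1.5 0 0 0.5 0 0 0;1.5 0 0 0.5 0 0 0;1.5 0 0 0 0 0 0;1.5 0 0 0 0 0 0'
```

```text
wh [223.3   6.2] 30 [ 565.9 -434.1]
wh [195.2  65.1] 35 [ 592.4 -388.4]
wh [204.3 121. ] 47 [ 587.1 -340.3]
wh [237.5 159.6] 47 [ 557.2 -304. ]
time: 16.68
position: [508.3, -430.4, 63.2]
tcp_rot: [3.137, 0.004, -1.57]
force: [-0.8, 0.1, -0.8]
grip_width: 21.6
grip_force: 59.2
time: 17.3
position: [510.5, -433.2, 48.7]
tcp_rot: [-3.139, -0.001, -1.571]
force: [1.0, 0.4, 1.2]
grip_width: 22.1
grip_force: 59.1
```

```bash
python3 -m pendant '4 0 0 0 0 0 0;4 0 0 0 0 0 0;4 0 0 -2 0 0 0;5 0 0 -3.3 0 0 0;5 0 0 -5 0 0 0;5 0 0 -5 0 0 0;5 0 0 0 0 0 0';python3 chk.py; python3 -m pendant '5 -5.48 -0.39 0 0 0 0;5 -5.48 -0.39 0 0 0 0;5 -5.48 -0.39 0 0 0 0;5 -5.48 -0.39 0 0 0 0;5 -5.48 -0.39 0 0 0 0;5 -5.48 -0.39 0 0 0 0;5 -5.48 -0.39 0 0 0 0;5 -5.48 -0.39 0 0 0 0';python3 -m pendant '5 -5.48 -0.39 0 0 0 0;5 -5.48 -0.39 0 0 0 0;5 -5.48 -0.39 0 0 0 0;5 -5.53 -0.38 0 0 0 0;5 0 0 0 0 0 0;5 0 0 0 0 0 0'; python3 chk.py
```

```text
time: 18.18
position: [511.7, -434.3, 206.3]
tcp_rot: [-3.132, -0.006, -1.57]
force: [0.4, 0.3, -0.6]
grip_width: 49.9
grip_force: 0.0
wh [292.9 133.5] 302 [ 536.1 -296.9]
wh [248.4 268.4] 63 [554.9 225.9]
wh [242.1 301.4] 91 [548.8 306.4]
wh [285.1 312.2] 99 [460.6 311.7]
time: 19.23
position: [539.8, 7.2, 198.9]
tcp_rot: [3.139, -0.001, -1.571]
force: [0.7, 0.1, 1.3]
grip_width: 49.9
grip_force: 0.0
time: 19.98
position: [555.5, 224.9, 198.7]
tcp_rot: [3.139, -0.002, -1.571]
force: [-0.3, -0.4, -0.2]
grip_width: 49.9
grip_force: 0.0
wh [248.4 268.5] 71 [554.8 226.1]
wh [242.2 301.4] 97 [548.6 306.4]
wh [284.8 312.1] 108 [461.2 311.6]
```

```bash
python3 -m pendant '5 0 0 5 0 0 0;5 0 0 5 0 0 0;5 0 0 3.6 0 0 0;5 0 0 2.03 0 0 0;5 0 0 0 0 0 0;1.5 0 0 0 0 0 0;1.5 0 0 0 0 0 0;1.5 0 0 0 0 0 0';python3 -m pendant '1.5 0 0 0 0 0 0;1.5 0 0 0 0 0 0;1.5 0 0 -2 0 0 0;1.5 0 0 -5 0 0 0;1.5 0 0 -5 0 0 0;1.5 0 0 -3.63 0 0 0;1.5 0 0 0 0 0 0;1.5 0 0 0 0 0 0'; python3 chk.py
python3 -m pendant '1.5 5.24 -0.04 0 0 0 0;1.5 5.24 -0.04 0 0 0 0;1.5 5.24 -0.04 0 0 0 0;1.5 5.24 -0.04 0 0 0 0;1.5 5.24 -0.04 0 0 0 0;1.5 5.24 -0.04 0 0 0 0;1.5 5.24 -0.04 0 0 0 0;1.5 5.24 -0.04 0 0 0 0'
python3 -m pendant '1.5 5.24 -0.04 0 0 0 0;1.5 0 0 0 0 0 0'
python3 - <<'E'
from h import *
c=cam('wrist');save('m2',c['im'],1)
r,w=masks(c['im'])
for ce,s in blobs(r,150)+blobs(w,150):
    p=onz(c,ce,59)[0]
    print(ce,s[4],p[:2].round(1))
E
```

```text
time: 21.02
position: [557.1, 225.4, 45.5]
tcp_rot: [-3.14, 0.001, -1.571]
force: [0.4, -2.7, 5.0]
grip_width: 21.9
grip_force: 58.7
time: 22.02
position: [555.3, 225.1, 198.9]
tcp_rot: [3.139, -0.0, -1.571]
force: [0.6, 1.2, -2.4]
grip_width: 21.9
grip_force: 59.2
wh [246.9 220. ] 79 [591.   88.7]
wh [242.2 301.4] 97 [548.6 306.4]
wh [284.8 312.1] 108 [461.2 311.6]
time: 23.08
position: [558.7, -195.3, 198.2]
tcp_rot: [3.138, 0.001, -1.571]
force: [0.7, 0.8, -1.6]
grip_width: 21.8
grip_force: 59.1
time: 23.32
position: [558.7, -249.2, 197.6]
tcp_rot: [3.137, 0.001, -1.576]
force: [0.0, 0.6, -1.5]
grip_width: 21.9
grip_force: 59.1
[314.1  37.8] 737 [ 510.5 -373.9]
[ 29.7 233.1] 3117 [ 790.9 -195.7]
[303.9  67.1] 17347 [ 518.3 -350.7]
[ 80.1 154. ] 2122 [ 726.  -275.9]
[ 35.4 174.1] 1003 [ 772.  -256.9]
[260.9 264.3] 2101 [ 556.5 -158.2]
```

View pics/m2.png

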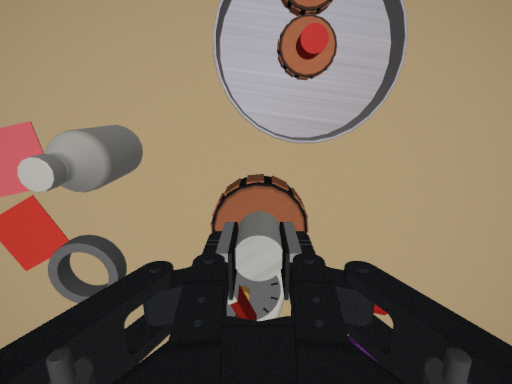

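```bash
python3 -m pendant '1.5 5.24 -0.04 0 0 0 0;1.5 5.24 -0.05 0 0 0 0;1.5 5.2 0 0 0 0 0;1.5 0 0 0 0 0 0;1.5 0 0 5 0 0 0;1.5 0 0 5 0 0 0;1.5 0 0 3.3 0 0 0'
python3 -m pendant '1.5 0 0 1 0 0 0;1.5 0 0 0.5 0 0 0;1.5 0 0 0.5 0 0 0;1.5 0 0 0 0 0 0;1.5 0 0 0 0 0 0'
```

```text
time: 24.25
position: [559.8, -400.0, 63.8]
tcp_rot: [3.137, 0.003, -1.569]
force: [0.3, 0.2, -1.4]
grip_width: 22.1
grip_force: 59.2
time: 24.88
position: [561.6, -403.3, 48.6]
tcp_rot: [-3.139, -0.001, -1.571]
force: [0.1, 1.3, 0.4]
grip_width: 22.4
grip_force: 59.2
```

```bash
python3 -m pendant '4 0 0 0 0 0 0;4 0 0 0 0 0 0;4 0 0 -2 0 0 0;5 0 0 -3.3 0 0 0;5 0 0 -5 0 0 0;5 0 0 -5 0 0 0;5 0 0 0 0 0 0';python3 -m pendant '5 -5.45 0.08 0 0 0 0;5 -5.45 0.08 0 0 0 0;5 -5.45 0.08 0 0 0 0;5 -5.45 0.08 0 0 0 0;5 -5.45 0.08 0 0 0 0;5 -5.45 0.08 0 0 0 0;5 -5.45 0.08 0 0 0 0;5 -5.45 0.08 0 0 0 0';python3 -m pendant '5 -5.45 0.08 0 0 0 0;5 -5.45 0.08 0 0 0 0;5 -5.45 0.08 0 0 0 0;5 -5.45 0.08 0 0 0 0;5 -5.44 0.1 0 0 0 0;5 0 0 0 0 0 0;5 0 0 0 0 0 0'; python3 chk.py
```

```text
time: 25.75
position: [563.0, -404.6, 206.6]
tcp_rot: [-3.132, -0.006, -1.57]
force: [0.7, -0.4, -0.6]
grip_width: 50.0
grip_force: 0.0
time: 26.75
position: [553.8, 34.5, 199.6]
tcp_rot: [3.141, -0.0, -1.571]
force: [1.2, 0.1, -0.2]
grip_width: 50.0
grip_force: 0.0
time: 27.62
position: [549.7, 304.8, 199.3]
tcp_rot: [3.14, -0.001, -1.571]
force: [0.1, -0.1, -0.5]
grip_width: 49.5
grip_force: 0.0
wh [242.2 301.3] 99 [548.7 306.2]
wh [284.8 312.1] 108 [461.2 311.6]
```

```bash
python3 -m pendant '5 0 0 5 0 0 0;5 0 0 5 0 0 0;5 0 0 3.6 0 0 0;5 0 0 2.03 0 0 0;5 0 0 0 0 0 0;1.5 0 0 0 0 0 0;1.5 0 0 0 0 0 0;1.5 0 0 0 0 0 0';python3 -m pendant '1.5 0 0 0 0 0 0;1.5 0 0 0 0 0 0;1.5 0 0 -2 0 0 0;1.5 0 0 -5 0 0 0;1.5 0 0 -5 0 0 0;1.5 0 0 -3.63 0 0 0;1.5 0 0 0 0 0 0;1.5 0 0 0 0 0 0'; python3 chk.py
python3 -m pendant '1.5 5.06 0.65 0 0 0 0;1.5 5.06 0.65 0 0 0 0;1.5 5.06 0.65 0 0 0 0;1.5 5.06 0.65 0 0 0 0;1.5 5.06 0.65 0 0 0 0;1.5 5.06 0.65 0 0 0 0;1.5 5.06 0.65 0 0 0 0;1.5 5.06 0.65 0 0 0 0'
python3 -m pendant '1.5 5.06 0.65 0 0 0 0;1.5 5.06 0.65 0 0 0 0;1.5 0 0 0 0 0 0'
python3 - <<'E'
from h import *
c=cam('wrist');save('m3',c['im'],1)
r,w=masks(c['im'])
for ce,s in blobs(r,150)+blobs(w,150):
    p=onz(c,ce,59)[0]
    print(ce,s[4],p[:2].round(1))
E
```

```text
time: 28.68
position: [551.0, 305.4, 45.7]
tcp_rot: [-3.14, 0.001, -1.571]
force: [0.4, -2.3, 4.3]
grip_width: 22.3
grip_force: 58.7
time: 29.68
position: [549.3, 305.0, 198.8]
tcp_rot: [3.139, -0.001, -1.571]
force: [-1.3, 0.4, -1.8]
grip_width: 22.0
grip_force: 59.1
wh [239.4 253.9] 97 [583.5 192.1]
wh [284.8 312.1] 108 [461.2 311.6]
time: 30.72
position: [497.0, -101.0, 198.7]
tcp_rot: [3.138, -0.0, -1.571]
force: [0.4, -1.3, -2.0]
grip_width: 22.1
grip_force: 59.1
time: 31.1
position: [483.6, -203.2, 198.2]
tcp_rot: [3.137, 0.001, -1.576]
force: [-0.2, 0.6, -2.0]
grip_width: 22.1
grip_force: 59.1
[231.6  43.8] 12364 [ 505.8 -323.8]
[  2.4 106.5] 170 [ 713.9 -273.3]
[159.9 224.5] 1614 [ 583.3 -157.8]
[258.4 258.3] 1790 [ 484.1 -118.9]
```

View pics/m3.png

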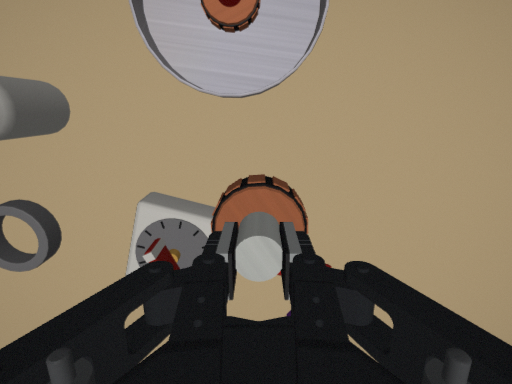

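The tin is only partly in frame, but the ref coil is undisturbed. Continuing to place.

```bash
python3 -m pendant '1.5 5.06 0.66 0 0 0 0;1.5 5.06 0.66 0 0 0 0;1.5 5.06 0.67 0 0 0 0;1.5 5.06 0.67 0 0 0 0;1.5 0 0 0 0 0 0;1.5 0 0 5 0 0 0;1.5 0 0 5 0 0 0;1.5 0 0 3.3 0 0 0'
python3 -m pendant '1.5 0 0 1 0 0 0;1.5 0 0 0.5 0 0 0;1.5 0 0 0.5 0 0 0;1.5 0 0 0 0 0 0;1.5 0 0 0 0 0 0'
python3 -m pendant '4 0 0 0 0 0 0;4 0 0 0 0 0 0;4 0 0 -2 0 0 0;5 0 0 -3.3 0 0 0;5 0 0 -5 0 0 0;5 0 0 -5 0 0 0;5 0 0 0 0 0 0';python3 chk.py
```

```text
time: 32.15
position: [457.9, -400.3, 64.2]
tcp_rot: [3.138, 0.003, -1.569]
force: [1.1, -1.1, -1.9]
grip_width: 21.9
grip_force: 59.2
time: 32.78
position: [459.7, -403.6, 48.7]
tcp_rot: [-3.139, -0.002, -1.571]
force: [0.3, 0.5, 2.0]
grip_width: 21.4
grip_force: 59.2
time: 33.65
position: [460.7, -404.6, 205.6]
tcp_rot: [-3.133, -0.006, -1.57]
force: [0.1, 0.2, 0.0]
grip_width: 50.3
grip_force: 0.0
wh [297.4 137.8] 205 [ 519.2 -277.1]
wh [285.1 312.2] 99 [460.6 311.7]
```

```bash
python3 -m pendant '5 -5.49 -0.03 0 0 0 0;5 -5.49 -0.03 0 0 0 0;5 -5.49 -0.03 0 0 0 0;5 -5.49 -0.03 0 0 0 0;5 -5.49 -0.03 0 0 0 0;5 -5.49 -0.03 0 0 0 0;5 -5.49 -0.03 0 0 0 0;5 -5.49 -0.03 0 0 0 0';python3 -m pendant '5 -5.49 -0.03 0 0 0 0;5 -5.49 -0.03 0 0 0 0;5 -5.49 -0.03 0 0 0 0;5 -5.49 -0.01 0 0 0 0;5 -5.53 0 0 0 0 0;5 0 0 0 0 0 0;5 0 0 0 0 0 0'; python3 chk.py
```

```text
time: 34.7
position: [459.9, 37.5, 199.0]
tcp_rot: [3.139, -0.001, -1.571]
force: [0.9, 0.5, -0.1]
grip_width: 50.0
grip_force: 0.0
time: 35.58
position: [461.3, 310.3, 198.7]
tcp_rot: [3.139, -0.003, -1.571]
force: [0.3, 0.4, -0.3]
grip_width: 50.2
grip_force: 0.0
wh [284.8 312.1] 108 [461.2 311.6]
```

```bash
python3 -m pendant '5 0 0 5 0 0 0;5 0 0 5 0 0 0;5 0 0 3.6 0 0 0;5 0 0 2.03 0 0 0;5 0 0 0 0 0 0;1.5 0 0 0 0 0 0;1.5 0 0 0 0 0 0;1.5 0 0 0 0 0 0';python3 -m pendant '1.5 0 0 0 0 0 0;1.5 0 0 0 0 0 0;1.5 0 0 -2 0 0 0;1.5 0 0 -5 0 0 0;1.5 0 0 -5 0 0 0;1.5 0 0 -3.63 0 0 0;1.5 0 0 0 0 0 0;1.5 0 0 0 0 0 0'
python3 -m pendant '1.5 5.21 -0.4 0 0 0 0;1.5 5.21 -0.4 0 0 0 0;1.5 5.21 -0.4 0 0 0 0;1.5 5.21 -0.4 0 0 0 0;1.5 5.21 -0.4 0 0 0 0;1.5 5.21 -0.4 0 0 0 0;1.5 5.21 -0.4 0 0 0 0;1.5 5.21 -0.4 0 0 0 0'
python3 -m pendant '1.5 5.21 -0.4 0 0 0 0;1.5 5.21 -0.4 0 0 0 0;1.5 5.21 -0.4 0 0 0 0;1.5 0 0 0 0 0 0'
python3 - <<'E'
from h import *
c=cam('wrist');save('m4',c['im'],1)
E
```

```text
time: 36.62
position: [462.7, 311.2, 45.5]
tcp_rot: [-3.14, 0.001, -1.571]
force: [-0.9, -0.8, 5.4]
grip_width: 22.0
grip_force: 58.7
time: 37.62
position: [461.2, 310.5, 199.2]
tcp_rot: [3.14, -0.001, -1.571]
force: [0.2, -0.1, -1.7]
grip_width: 21.9
grip_force: 59.2
time: 38.62
position: [493.0, -107.4, 198.4]
tcp_rot: [3.138, 0.0, -1.571]
force: [0.9, 1.3, -2.1]
grip_width: 21.9
grip_force: 59.2
time: 39.12
position: [504.9, -264.8, 197.5]
tcp_rot: [3.137, 0.001, -1.576]
force: [0.2, 0.4, -3.0]
grip_width: 21.9
grip_force: 59.2
```

View pics/m4.png

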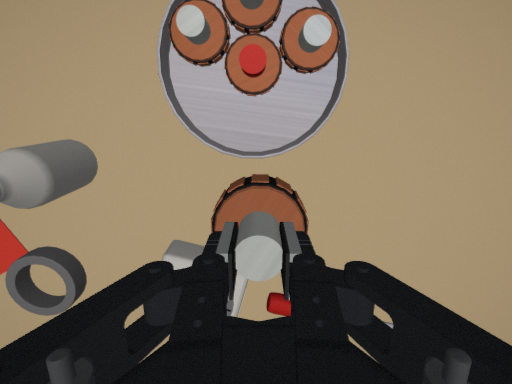

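The three ring coils and the ref sit honeycomb-packed: (190,30), (250,5), (315,38), red (252,62). Placing the last at the near place.

```bash
python3 -m pendant '1.5 5.25 -0.37 0 0 0 0;1.5 0 0 0 0 0 0;1.5 0 0 5 0 0 0;1.5 0 0 5 0 0 0;1.5 0 0 3.3 0 0 0;1.5 0 0 1 0 0 0;1.5 0 0 0.5 0 0 0;1.5 0 0 0.5 0 0 0'
python3 -m pendant '1.5 0 0 0 0 0 0;1.5 0 0 0 0 0 0'
python3 -m pendant '4 0 0 0 0 0 0;4 0 0 0 0 0 0;4 0 0 -2 0 0 0;5 0 0 -3.3 0 0 0;5 0 0 -5 0 0 0;5 0 0 -5 0 0 0;5 0 0 -6 0 0 0;5 -2 0 -6 0 0 0'; python3 -m pendant '5 0 0 0 0 0 0;5 0 0 0 0 0 0;5 0 0 0 0 0 0'
cat > tin.py <<'E'
from h import *
c=cam('wrist');im=c['im'];h=cv2.cvtColor(im,cv2.COLOR_RGB2HSV).astype(int)
red=((h[...,0]<8)|(h[...,0]>172))&(h[...,1]>150)&(h[...,2]>165); wh=(h[...,1]<60)&(h[...,2]>200)
k=tinmask(im);m=np.zeros(im.shape[:2],np.uint8);cv2.fillConvexPoly(m,k,1)
ce,r=circ(onz(c,k,32)[:,:2]);print('tin',ce,r)
P=[onz(c,u,59)[0][:2] for q in(red,wh) for u,s in blobs(q&(m>0),100)]
for p in P: print(p.round(1),'d tin',np.hypot(*(p-[509.7,-373.6])).round(1),'others',[np.hypot(*(p-q)).round(1) for q in P])
save('tin',im,1.3)
E
python3 tin.py
```

```text
time: 40.17
position: [511.1, -316.0, 49.1]
tcp_rot: [-3.139, -0.005, -1.567]
force: [-1.7, -10.4, 5.5]
grip_width: 21.9
grip_force: 67.0
time: 40.42
position: [511.0, -315.7, 48.5]
tcp_rot: [-3.139, -0.004, -1.568]
force: [-0.7, -9.6, 0.5]
grip_width: 22.0
grip_force: 66.6
time: 41.42
position: [509.4, -294.2, 321.1]
tcp_rot: [3.141, 0.0, -1.571]
force: [1.3, -0.2, -0.7]
grip_width: 50.0
grip_force: 0.0
time: 41.8
position: [509.2, -294.3, 317.6]
tcp_rot: [3.138, 0.001, -1.571]
force: [0.0, -0.2, -0.1]
grip_width: 49.8
grip_force: 0.0
tin [ 509.606134   -373.62709383] 92.01630959478526
[ 509.3 -373.8] d tin 0.4 others [np.float64(0.0)]
```

View pics/tin.png

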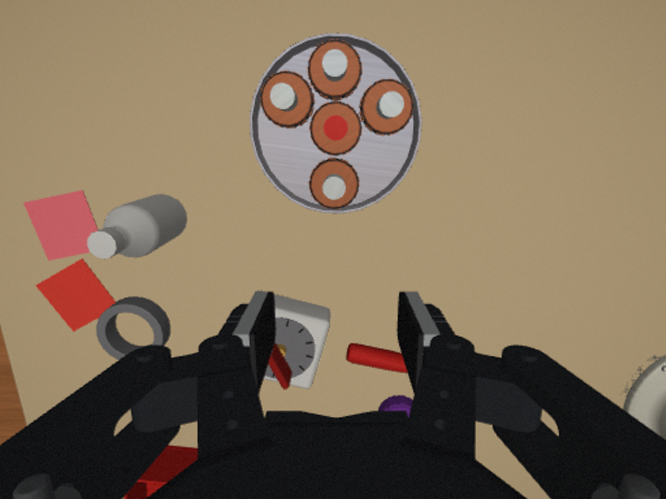

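The picture shows all five coils in the tin (red hub (336,127), others (283,97), (334,63), (391,104), (333,187)), flat. I'll check the numbers with a looser hub mask, and locate the key precisely from the earlier top view.

```bash
sed -i 's/(h\[...,2\]>200)/(h[...,2]>TH)/; s/^c=cam/TH=182\nc=cam/' tin.py; sed -i "/save('tin'/d" tin.py
sed -i "s/blobs(q&(m>0),100)/blobs(q\&(m>0),60) if s[4]<500/" tin.py
python3 - <<'E'
from h import *; import pickle
c=cam('wrist')
for u in((283,97),(334,63),(391,104),(333,187)): print(cv2.cvtColor(c['im'],cv2.COLOR_RGB2HSV)[int(u[1]/1.3),int(u[0]/1.3)], end=' ')
print(cv2.cvtColor(c['im'],cv2.COLOR_RGB2HSV)[115,225])
c=pickle.load(open('t1.pkl','rb'))
o=np.array([203,57])
for z,u in((89,(235,115)),(89,(318,300))): print(onz(c,np.array(u)/5+o,z))
print('dial',onz(c,np.array([[275,207]])/5+o,47))
h=cv2.cvtColor(c['im'],cv2.COLOR_RGB2HSV).astype(int)
m=np.zeros(h.shape[:2],bool);m[57:147,203:313]=1
# white box: outline -> centre on z=45
w=(h[...,1]<45)&(h[...,2]>60)&m
k=cv2.convexHull(np.argwhere(w)[:,::-1].astype(np.int32))[:,0]
r=cv2.minAreaRect(onz(c,k,45)[:,:2].astype(np.float32));print('box',r)
E
for t in 170 182 190; do sed -i "s/^TH=.*/TH=$t/" tin.py; python3 tin.py; done
```

```text
[ 48   7 191] [ 90   5 191] [ 68   5 192] [ 42   7 175] [143   6 168]
[[ 585.24064868 -137.98652317   89.        ]]
[[565.23726734 -95.28723297  89.        ]]
dial [[ 575.86932236 -118.29200523   47.        ]]
box ((575.8150024414062, -117.31809997558594), (97.97016906738281, 99.38182830810547), 74.4749755859375)
tin [ 509.60069973 -373.62470519] 92.05834516054892
[ 509.3 -373.9] d tin 0.5 others [np.float64(0.0), np.float64(59.1), np.float64(67.9), np.float64(50.2), np.float64(60.2), np.float64(30.5), np.float64(59.3), np.float64(49.2), np.float64(33.8), np.float64(59.8)]
[ 510.3 -433. ] d tin 59.4 others [np.float64(59.1), np.float64(0.0), np.float64(35.0), np.float64(35.5), np.float64(59.0), np.float64(37.2), np.float64(67.1), np.float64(84.1), np.float64(87.8), np.float64(118.9)]
[ 545.3 -431.4] d tin 67.9 others [np.float64(67.9), np.float64(35.0), np.float64(0.0), np.float64(67.5), np.float64(32.1), np.float64(37.4), np.float64(97.7), np.float64(107.4), np.float64(101.5), np.float64(122.0)]
[ 479.9 -414.6] d tin 50.7 others [np.float64(50.2), np.float64(35.5), np.float64(67.5),
[... 1302 characters left out ...]
at64(105.4), np.float64(102.5), np.float64(86.4), np.float64(100.0), np.float64(71.9), np.float64(42.1), np.float64(0.0)]
tin [ 509.59004487 -373.60868922] 92.0279339073264
[ 509.2 -373.8] d tin 0.6 others [np.float64(0.0), np.float64(57.7), np.float64(61.2), np.float64(58.5)]
[ 510.4 -431.5] d tin 57.9 others [np.float64(57.7), np.float64(0.0), np.float64(58.1), np.float64(66.1)]
[ 562.  -404.7] d tin 60.9 others [np.float64(61.2), np.float64(58.1), np.float64(0.0), np.float64(107.4)]
[ 454.9 -395.6] d tin 59.0 others [np.float64(58.5), np.float64(66.1), np.float64(107.4), np.float64(0.0)]
tin [ 509.64596292 -373.64036643] 92.07753342094738
[ 509.3 -374. ] d tin 0.5 others [np.float64(0.0)]
```

The numbers: the ref is 0.5 mm off centre. The coil at the 210° place stands at (454.6,-395.8) instead of (458.6,-403.1), knocked aside, so its spacing to the 270° one is 66–67 mm, on the limit. I'll regrip it and put it back.

```bash
python3 -m pendant '4 5.06 2.76 0 0 0 0;4 5.06 2.75 0 0 0 0;4 0 0 6 0 0 0;4 0 0 6 0 0 0;4 0 0 6 0 0 0;4 0 0 5 0 0 0;4 0 0 0 0 0 0;4 0 0 3 0 0 0'; python3 -m pendant '4 0 0 1.23 0 0 0;4 0 0 0 0 0 0;1.5 0 0 0 0 0 0;1.5 0 0 0 0 0 0;1.5 0 0 0 0 0 0;1.5 0 0 0 0 0 0;1.5 0 0 -1 0 0 0;1.5 0.73 -0.4 0 0 0 0'; python3 -m pendant '1.5 0 0 0 0 0 0;1.5 0 0 0.5 0 0 0;1.5 0 0 0.5 0 0 0;1.5 0 0 0 0 0 0;4 0 0 0 0 0 0;4 0 0 0 0 0 0;4 0 0 0 0 0 0'
python3 -m pendant '4 0 0 -1.23 0 0 0;4 0 0 -4 0 0 0;4 -5.4 -2.55 -5 0 0 0;4 -5.5 -2.56 -5 0 0 0;4 0 0 -6 0 0 0;4 0 0 -6 0 0 0;4 0 0 0 0 0 0;4 0 0 0 0 0 0'; python3 -m pendant '4 0 0 0 0 0 0;4 0 0 0 0 0 0' >/dev/null
sed -i "s/^TH=.*/TH=180/" tin.py; python3 tin.py;sed -i "s/^TH=.*/TH=176/" tin.py; python3 tin.py
```

```text
time: 43.05
position: [457.8, -398.1, 63.3]
tcp_rot: [-3.135, -0.005, -1.569]
force: [0.9, -0.6, -0.1]
grip_width: 39.9
grip_force: 0.0
time: 44.05
position: [459.1, -403.4, 58.2]
tcp_rot: [-3.14, -0.001, -1.57]
force: [0.4, -0.4, -1.6]
grip_width: 22.1
grip_force: 59.0
time: 44.92
position: [458.6, -403.2, 46.8]
tcp_rot: [3.141, 0.0, -1.571]
force: [-0.8, -0.1, -0.3]
grip_width: 40.0
grip_force: 0.0
time: 45.92
position: [499.1, -315.9, 299.7]
tcp_rot: [-3.141, 0.0, -1.571]
force: [0.6, -0.4, -1.3]
grip_width: 39.8
grip_force: 0.0
tin [ 509.59425423 -373.67842979] 92.05132889778334
[ 509.4 -373.8] d tin 0.4 others [np.float64(0.0), np.float64(59.3), np.float64(60.8), np.float64(58.7)]
[ 510.3 -433.1] d tin 59.5 others [np.float64(59.3), np.float64(0.0), np.float64(58.7), np.float64(60.5)]
[ 561.7 -404.7] d tin 60.6 others [np.float64(60.8), np.float64(58.7), np.float64(0.0), np.float64(103.5)]
[ 458.1 -402.4] d tin 59.1 others [np.float64(58.7), np.float64(60.5), np.float64(103.5), np.float64(0.0)]
tin [ 509.59652784 -373.73574207] 92.00191950438501
[ 509.4 -373.9] d tin 0.4 others [np.float64(0.0), np.float64(59.2), np.float64(60.2), np.float64(59.0)]
[ 510.4 -433. ] d tin 59.4 others [np.float64(59.2), np.float64(0.0), np.float64(58.7), np.float64(60.6)]
[ 561.4 -404.2] d tin 60.1 others [np.float64(60.2), np.float64(58.7), np.float64(0.0), np.float64(103.5)]
[ 457.9 -402.6] d tin 59.3 others [np.float64(59.0), np.float64(60.6), np.float64(103.5), np.float64(0.0)]
```

The tin is right now: all ring coils 58.7–60.8 mm from the ref and neighbours 59–61 mm apart. Next the key, with its axis at (575.8,-117.2) and blade along -66°. I'll move over it and turn the grip +24°.

```bash
python3 -c "
from h import *
for i in range(3): print(read_state()['position']); cam('side')"
python3 -m pendant '5 -4.97 -1.92 0 0 0 0;5 -4.97 -1.92 0 0 0 0;5 -4.97 -1.92 0 0 0 0;5 -4.97 -1.92 0 0 0 0;5 0 0 0 0 0 0;5 0 0 0 0 0 -8;5 0 0 0 0 0 -8;5 0 0 0 0 0 -8'; python3 -m pendant '5 0 0 0 0 0 0;5 0 0 0 0 0 0;5 0 0 0 0 0 0'
python3 -m pendant '5 0 0 0 0 0 0;5 0 0 0 0 0 0'
```

```text
[ 499.26018653 -316.27040717  298.52661668]
[ 499.37320962 -316.28528516  298.78189469]
[ 499.43007731 -316.30768455  298.94803953]
time: 47.42
position: [576.0, -118.2, 299.5]
tcp_rot: [3.141, -0.0, -1.148]
force: [0.9, -0.4, 0.6]
grip_width: 50.1
grip_force: 0.0
time: 47.8
position: [576.2, -117.7, 299.5]
tcp_rot: [3.142, -0.0, -1.153]
force: [-0.3, -0.3, 0.2]
grip_width: 49.9
grip_force: 0.0
time: 48.05
position: [576.3, -117.4, 299.5]
tcp_rot: [-3.142, -0.0, -1.152]
force: [-1.1, 0.1, 0.1]
grip_width: 50.0
grip_force: 0.0
```

```bash
python3 -m pendant '5 0 0 6 0 0 0;5 0 0 6 0 0 0;5 0 0 6 0 0 0;5 0 0 3.5 0 0 0;5 0 0 1.2 0 0 0;5 0 0 0 0 0 0;0 0 0 0 0 0 0;0 0 0 0 0 0 0'; python3 -m pendant '0 0 0 0 0 0 0;0 0 0 0 0 0 0;0 0 0 0 0 0 0'; python3 -m pendant '0 0 0 0 0 0 5;0 0 0 0 0 0 10;0 0 0 0 0 0 10;0 0 0 0 0 0 5;0 0 0 0 0 0 0';python3 -c "
from h import *
print(read_state()['joints'][5],read_state()['wrist_torque'])"
```

```text
time: 49.05
position: [577.3, -117.4, 74.2]
tcp_rot: [-3.138, -0.001, -1.152]
force: [0.0, 0.1, 1.2]
grip_width: 13.9
grip_force: 0.0
time: 49.42
position: [576.3, -117.8, 74.2]
tcp_rot: [-3.141, -0.001, -1.151]
force: [-2.5, -0.8, 6.1]
grip_width: 7.9
grip_force: 60.0
time: 50.05
position: [576.1, -117.8, 74.2]
tcp_rot: [-3.141, -0.001, -1.676]
force: [-2.9, -1.3, 5.9]
grip_width: 7.7
grip_force: 60.2
-0.17955424170576317 [-0.18002317  0.93726255 -0.07874887]
```

```bash
python3 -m pendant '0 0 0 0 0 0 10;0 0 0 0 0 0 10;0 0 0 0 0 0 10;0 0 0 0 0 0 10;0 0 0 0 0 0 10;0 0 0 0 0 0 10;0 0 0 0 0 0 5;0 0 0 0 0 0 0'; python3 -m pendant '0 0 0 0 0 0 10;0 0 0 0 0 0 10;0 0 0 0 0 0 10;0 0 0 0 0 0 10;0 0 0 0 0 0 10;0 0 0 0 0 0 10;0 0 0 0 0 0 5;0 0 0 0 0 0 0';python3 -c "
from h import *
print(read_state()['joints'][5],read_state()['wrist_torque'])"
```

```text
time: 51.05
position: [575.7, -117.6, 74.2]
tcp_rot: [-3.142, -0.001, -2.81]
force: [-4.4, 0.3, 7.5]
grip_width: 8.1
grip_force: 60.3
time: 52.05
position: [575.8, -117.1, 74.2]
tcp_rot: [3.142, -0.0, 2.338]
force: [-4.3, 1.8, 7.2]
grip_width: 7.8
grip_force: 60.3
-2.4483855288267815 [ 0.77703131  1.20044976 -0.04584251]
```

```bash
python3 -m pendant '5 0 0 0 0 0 0;5 0 0 0 0 0 0;5 0 0 0 0 0 0;5 0 0 -3 0 0 0;5 0 0 -3 0 0 0;5 0 0 0 0 0 0;5 0 0 0 0 0 -6;5 0 0 0 0 0 -6';python3 -m pendant '5 0 0 0 0 0 -10.5;5 0 0 0 0 0 -10.5;5 0 0 0 0 0 -10.5;5 0 0 0 0 0 -10.5;5 0 0 0 0 0 -10.5;5 0 0 0 0 0 -10.5;5 0 0 0 0 0 -10.5;5 0 0 0 0 0 -10.5' >/dev/null;python3 -m pendant '5 0 0 0 0 0 -10.5;5 0 0 0 0 0 -10.5;5 0 0 0 0 0 -10.5;5 0 0 0 0 0 -10.5;5 0 0 0 0 0 -10.5;5 0 0 0 0 0 -10.5;5 0 0 0 0 0 -10.5;5 0 0 0 0 0 -10.5';python3 -m pendant '5 0 0 0 0 0 0;5 0 0 0 0 0 0;5 0 0 3 0 0 0;5 0 0 3 0 0 0;5 0 0 0 0 0 0'; python3 -m pendant '0 0 0 0 0 0 0;0 0 0 0 0 0 0;0 0 0 0 0 0 0;0 0 0 0 0 0 0;0 0 0 0 0 0 0;0 0 0 0 0 0 0'
```

```text
time: 53.05
position: [575.7, -117.4, 131.5]
tcp_rot: [-3.141, -0.001, 2.551]
force: [-0.6, 1.0, 0.4]
grip_width: 49.9
grip_force: 0.0
time: 55.05
position: [575.7, -117.5, 131.3]
tcp_rot: [3.14, 0.001, -0.797]
force: [0.3, 0.2, -0.1]
grip_width: 50.3
grip_force: 0.0
time: 55.68
position: [574.4, -117.5, 70.2]
tcp_rot: [3.137, 0.004, -0.805]
force: [-0.6, 0.8, 0.9]
grip_width: 50.2
grip_force: 0.0
time: 56.42
position: [576.7, -117.9, 74.0]
tcp_rot: [-3.141, -0.002, -0.803]
force: [-2.2, -1.2, 6.9]
grip_width: 7.9
grip_force: 60.7
```

```bash
Q='from h import *
s=read_state();print("YAW",s["tcp_rot"][2],"T",s["wrist_torque"],s["force"])'
python3 -c "$Q"; python3 -m pendant '0 0 0 0 0 0 5;0 0 0 0 0 0 5;0 0 0 0 0 0 5;0 0 0 0 0 0 5;0 0 0 0 0 0 0'>/dev/null; python3 -c "$Q"
python3 -m pendant '0 0 0 0 0 0 4;0 0 0 0 0 0 4;0 0 0 0 0 0 0'>/dev/null; python3 -c "$Q"
python3 -m pendant '0 0 0 0 0 0 4;0 0 0 0 0 0 4;0 0 0 0 0 0 0'>/dev/null; python3 -c "$Q"
```

```text
YAW -0.8025111295679337 T [-0.47665514  0.62143744  0.08070174] [-2.24701607 -1.24225585  6.91286728]
YAW -1.1523976162593337 T [-0.69977815  0.6831999  -0.04157478] [-3.12010961 -1.59500426  6.40083927]
YAW -1.2918696425119562 T [-0.75269363  0.73477848 -0.02756609] [-2.65661531 -2.67487902  7.38090182]
YAW -1.4239729459047643 T [-0.7820944   0.83967758  1.60979876] [-3.33016771 -2.69822067  6.40485393]
```

Wrist torque jumped to 1.6 N m at +36°, so the key is at its stop: 196° wound in total, consistent with 4.2 rad. Releasing and checking.

```bash
python3 -m pendant '0 0 0 0 0 0 0;0 0 0 0 0 0 0;5 0 0 0 0 0 0;5 0 0 0 0 0 0;5 0 0 0 0 0 0;5 0 0 -3 0 0 0;5 0 0 -5 0 0 0;5 0 0 -5 0 0 0';python3 -m pendant '5 0 0 -5 0 0 8;5 0 0 -6 0 0 0;5 4.4 1.6 0 0 0 0;5 4.4 1.6 0 0 0 0;5 4.4 1.6 0 0 0 0;5 4.4 1.6 0 0 0 0;5 0 0 0 0 0 0;5 0 0 0 0 0 0';python3 -m pendant '5 0 0 0 0 0 0;5 0 0 0 0 0 0'; python3 tin.py; sed -i "s/^TH=.*/TH=172/" tin.py; python3 tin.py; python3 -c "
from h import *
c=cam('wrist');save('fin',c['im'],1.4)"
```

```text
time: 58.8
position: [576.1, -117.4, 203.5]
tcp_rot: [3.141, 0.0, -1.431]
force: [0.4, -0.5, -0.8]
grip_width: 50.0
grip_force: 0.0
time: 59.8
position: [512.3, -293.3, 312.2]
tcp_rot: [3.141, 0.0, -1.571]
force: [0.1, 0.8, 0.3]
grip_width: 49.7
grip_force: 0.0
time: 60.05
position: [512.8, -292.5, 312.5]
tcp_rot: [-3.141, 0.0, -1.569]
force: [1.0, -0.4, -0.1]
grip_width: 49.7
grip_force: 0.0
tin [ 509.63706746 -373.55660177] 92.07349805115244
[ 509.4 -373.9] d tin 0.4 others [np.float64(0.0), np.float64(59.1), np.float64(60.1), np.float64(58.6), np.float64(58.1)]
[ 510.4 -433. ] d tin 59.4 others [np.float64(59.1), np.float64(0.0), np.float64(58.9), np.float64(60.4), np.float64(117.1)]
[ 561.6 -403.8] d tin 60.0 others [np.float64(60.1), np.float64(58.9), np.float64(0.0), np.float64(103.4), np.float64(101.3)]
[ 458.2 -402.4] d tin 59.0 others [np.float64(58.6), np.float64(60.4), np.float64(103.4), np.float64(0.0), np.float64(101.5)]
[ 511.2 -315.8] d tin 57.8 others [np.float64(58.1), np.float64(117.1), np.float64(101.3), np.float64(101.5), np.float64(0.0)]
tin [ 509.57486596 -373.6
[... 761 characters left out ...]
in 59.1 others [np.float64(58.6), np.float64(60.3), np.float64(92.0), np.float64(103.2), np.float64(0.0), np.float64(37.8), np.float64(100.1), np.float64(103.2)]
[ 473.  -367.8] d tin 37.1 others [np.float64(36.8), np.float64(75.0), np.float64(97.8), np.float64(95.4), np.float64(37.8), np.float64(0.0), np.float64(76.0), np.float64(66.1)]
[ 548.6 -359.5] d tin 41.4 others [np.float64(41.8), np.float64(82.9), np.float64(75.1), np.float64(46.0), np.float64(100.1), np.float64(76.0), np.float64(0.0), np.float64(57.3)]
[ 512.6 -314.9] d tin 58.8 others [np.float64(59.1), np.float64(118.1), np.float64(123.8), np.float64(101.3), np.float64(103.2), np.float64(66.1), np.float64(57.3), np.float64(0.0)]
```

View pics/fin.png

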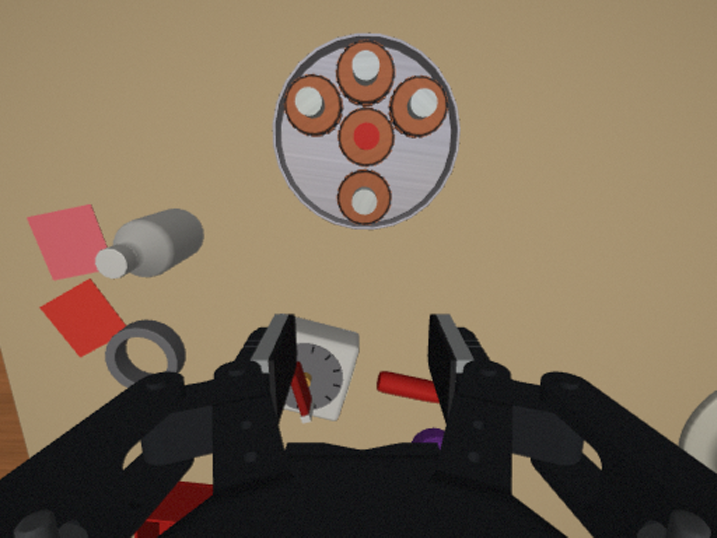

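The final view shows five coils in honeycomb packing (red hub (366,136), others (309,100), (366,65), (424,101), (364,200)). The key's white end now points nearly the opposite way from the start (306,415), and the robot is clear. Handing in.

```bash
python3 -c "
from rig import finish_job
print(finish_job())"
```

```text
the job is handed in; nothing more can be done
None
```

All five coils are honeycomb-packed in the tin with the red-hubbed reference in the middle, the key is wound to its stop, and the job is handed in; the hand-in returned no verdict.

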